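Clamp the aluminium channel in the cam fixture

TASK

One of the two hand-cranked cam fixtures on the riveting bench has an aluminium channel lying in its nest: crank that fixture's camshaft by its upright black knob until the follower roller rests in the middle of the cam's flat dwell, that is, until the crank arm points straight along the slide at the jaw and the channel is closed up between jaw and fence. Leave the knob there and let go; do not turn the other, empty fixture's crank and leave the channel in the nest.

Things in the scene. Friction and masses are not known exactly. Their poses are not given: they have to be found in the camera images.
- fixture: Cam fixture holding the channel, fixed to the bench. Base plate 220 x 100 x 12 mm. Origin: on the bench under the vertical camshaft; x runs from it along the slide (roller, bar, jaw) to the fence, z up. The crank arm lies over the middle of the cam's dwell (30 degrees either side): arm along +x is mid-dwell, jaw fully forward. Past the dwell the jaw draws back. Only the knob is higher than 56 mm.
- fixture_knob (a point): Centre of its crank knob: upright black cylinder, 22 mm across, 48 tall, 57 to 105 mm above the bench, 60 mm from the camshaft axis at the arm's end. It spins freely on its pin, so a gripper leading it round need not turn. It starts at the fixture's -y side, 86 to 103 degrees clockwise (from above) of +x: turn it counter-clockwise. 2 to 5 N moves it; it stays where left.
- channel_mid (a point): Centre of the loose aluminium channel lying in the nest, open side up: 30 mm wide (fixture x), 90 mm long (fixture y), 25 mm high, wall 3 mm, about 80 g. It starts with its centre about 124 mm ahead of the camshaft, 4 to 6 mm short of the fence; the jaw pushes it to the fence, centre about 129 mm.
- spare_knob (a point): Centre of the crank knob of the other cam fixture, which is alike (same sizes) but has an empty nest. It must not be moved.
There are look-alikes about, which are no part of the job. What is shaped like the part that bears channel_mid but orange is not meant.

How it is judged:
At the end, for the whole second after the job is handed in: The crank arm points along the slide at the jaw, the knob within 20 mm to either side of its centre line; the channel lies flat in the nest, within 3 mm of the fence and 20 mm of the middle; the other fixture's knob has moved less than 15 mm (x of fixture_knob in the frame of fixture above 0.03 m and y of fixture_knob in the frame of fixture between -0.02 and 0.02 m and x of channel_mid in the frame of fixture between 0.126 and 0.132 m and y of channel_mid in the frame of fixture between -0.02 and 0.02 m and height (world z) of channel_mid below 0.03 m and distance of spare_knob from where it was at the start of the episode below 0.015 m); the robot touches nothing.
It fails at once if the other fixture's crank is turned (distance of spare_knob from where it was at the start of the episode above 0.015 m).
It fails at once if the channel is lifted out of the nest (height (world z) of channel_mid above 0.045 m).
It also fails if it takes over 32 s, if anything falls off the work surface, if the arm or the gripper's body presses on something with over 40 N, if the wrist force passes 120 N, or if a joint passes its speed limit or range.

ROBOT

A 6-joint arm with a two-finger parallel gripper is mounted at the origin on the work surface. World frame = base frame: x ahead of the robot, y to its left, z up, the work surface at z = 0. Lengths are in m, angles in rad, forces in N, time in s.
With the tool pointing down it reaches from about 0.35 to 0.975 m from the base axis. Payload 4.9 kg.
Tool frame: the origin (TCP) lies between the finger pads; the fingertips stand 19 mm ahead of it and the grasp point (between the pads) is the TCP; z points along the fingers, y is the line along which they close (so a half turn about z gives the same grasp; the last joint's range is limited). The gripper opens to 85 mm and grips with 20 to 120 N. Pads are 22 mm wide; open, the fingers measure 114 mm over their backs; the gripper's body (76 mm by 85 mm) begins 54 mm behind the grasp point. The pads swing forward as they close: fully open they stand 13 mm farther back than shut.
Start: joints at [1.051, 0.053, 1.613, -0, 1.476, -0.119], TCP at [0.244, 0.575, 0.25] pointing down, gripper open.
Joint ranges: [-3.01, 3.01], [-1.01, 2.22], [0.06, 2.58], [-1.02, 4.17], [0.09, 2.62], [-3.14, 3.14]. Speed limits (rad/s): [2.57, 2.57, 3.14, 3.14, 3.14, 3.14].

INTERFACE

Orientations are given as a rotation vector (axis times angle).
In Python, from station import ctrl gives the robot as it stands. The module is installed in compiled form; this text tells all that it offers.
- The arm moves only by the tool servo_tool, never from a script. Its argument "increments" is a list that holds one entry, the list of rows, each a list of 5 numbers: the finger opening in cm, from 0 to 8.54, then the shift along the tool's x, y, z in cm, then the turn about the tool's z in degrees. A call has 1 to 5 rows; each row is the pose to reach, as a shift and turn from the pose commanded when the call began, along the tool's axes at that moment; what a row does not reach only later rows make up. A row lasts 1/10 s, in which the tool goes at most 50 mm and 8.59 degrees, less where a joint would pass 70% of its speed; a pose out of reach is approached as far as the arm can. A call with a gripper value outside its range is refused whole. The fingers move at their own pace and stop on an object; "newtons" is the grip in N (left out, the last holds). Time passes only in rows, so rows that repeat a pose let the fingers close. It gives the time, the measured TCP pose, the force, the opening and the grip force at its end, in the units of the state.
- ctrl.get_obs(): the state, without advancing time (a new reading comes with each control period).
- ctrl.get_image(name): name is "scene" or "top" or "wrist"; returns a dict with "img" (384x512x3 uint8, red, green, blue), "fx", "fy", "cx", "cy" (pixels), "rvec" (rotation vector, rad) and "tvec" (3), from world to camera coordinates, as OpenCV has them; the wrist camera has in their place "mount" (4x4, takes a point from camera to tool coordinates, whose origin is the TCP and whose axes are the flange's). Camera axes: x right, y down, z forward; pixel columns grow to the right and rows downward; lengths in m; the calibration is good to about 2 mm. A picture is of the moment at which its call begins: read the wrist's pose just before it. There is no depth.
- ctrl.finish_job(): hands the job in; it is judged then, once.
The state is a dict: "t": time; "q": joint angles; "dq": joint speeds; "effort": joint torques, N m; "tool_pos": TCP position; "tool_rot": TCP orientation; "contact_force": force on the tool from outside, world axes, zero at the start; "wrist_torque": the same for the moment, N m; "opening": finger opening in m; "grip_force": force on a finger pad.
Only numpy, scipy, OpenCV 4.12 (cv2) and the standard library are available. Lean on these libraries where they do the work, as an engineer would, in place of code of your own. Each camera call takes 0.05 s, during which the arm holds its last target. There are 200 camera calls.

## Working session

There is one attempt and no reset: what is moved stays moved. The work goes in short steps, Python scripts to look and compute and a tool call to move; the robot and the scene stay as the last step left them, time stands still between calls to the robot, and variables do not carry over. Pictures are saved under pics/ and viewed, at most 10 in all, crops included, and the job is handed in when it is done.

Besides the shell and the picture viewer there is one more tool, called by a JSON object that holds its "api" and its "payload". servo_tool: Moves the arm, as the interface text tells. Its arguments: {"type":"object","properties":{"increments":{"type":"array"},"newtons":{"type":"number"}},"required":["increments"]}

```bash
mkdir -p pics
cat > h.py <<'E'
import numpy as np,cv2
from scipy.spatial.transform import Rotation as R
def ray(c,u,v):
    Rm=cv2.Rodrigues(np.array(c['rvec'],float))[0]; t=np.array(c['tvec'],float).ravel()
    d=Rm.T@np.array([(u-c['cx'])/c['fx'],(v-c['cy'])/c['fy'],1.]); return -Rm.T@t,d
def onz(c,u,v,z):
    o,d=ray(c,u,v); return o+d*(z-o[2])/d[2]
def proj(c,p):
    return cv2.projectPoints(np.array(p,float).reshape(-1,1,3),np.array(c['rvec'],float),np.array(c['tvec'],float),np.array([[c['fx'],0,c['cx']],[0,c['fy'],c['cy']],[0,0,1.]]),None)[0].reshape(-1,2)
E
python3 - <<'E'
from station import ctrl
import cv2,pickle
s=ctrl.get_obs();print(s)
for n in("top","scene"):
    c=ctrl.get_image(n);pickle.dump(c,open(n+'.pkl','wb'))
    print(n,c['fx'],c['cx'],c['cy'],c['rvec'],c['tvec'])
    cv2.imwrite(f'pics/{n}.png',cv2.resize(c['img'][:,:,::-1],(768,576),interpolation=cv2.INTER_CUBIC))
E
```

```text
{'t': 0.0, 'q': array([ 1.05101201e+00,  5.33841846e-02,  1.61431672e+00, -1.27770235e-05,
        1.47597988e+00, -1.18979980e-01]), 'dq': array([ 1.29801232e-03,  4.00225578e-04, -5.26416218e-04, -4.27720505e-04,
       -8.32992969e-04, -8.19591168e-05]), 'effort': array([ 1.97557201e-04, -3.93692529e+01, -3.70175064e+01, -1.88415252e-04,
        6.98703006e-03, -2.79246215e-06]), 'tool_pos': array([0.24354621, 0.57495653, 0.24903246]), 'tool_rot': array([-0.62524602, -3.07808689,  0.00311979]), 'contact_force': array([ 0.95866249, -0.13369367, -0.41070987]), 'wrist_torque': array([0.03967513, 0.00601968, 0.02424318]), 'grip_force': 0.0, 'opening': 0.08557207967617747}
top 463.80965581502517 248.06052768454225 194.22325975725013 [ 2.20592282 -2.17720551  0.10077681] [0.07074609 0.62273781 1.283155  ]
scene 404.92652095178727 256.56311633353687 191.18730354416425 [ 2.03382213  1.36151716 -0.57389431] [-0.32309567 -0.30819506  1.50179188]
```

View pics/top.png

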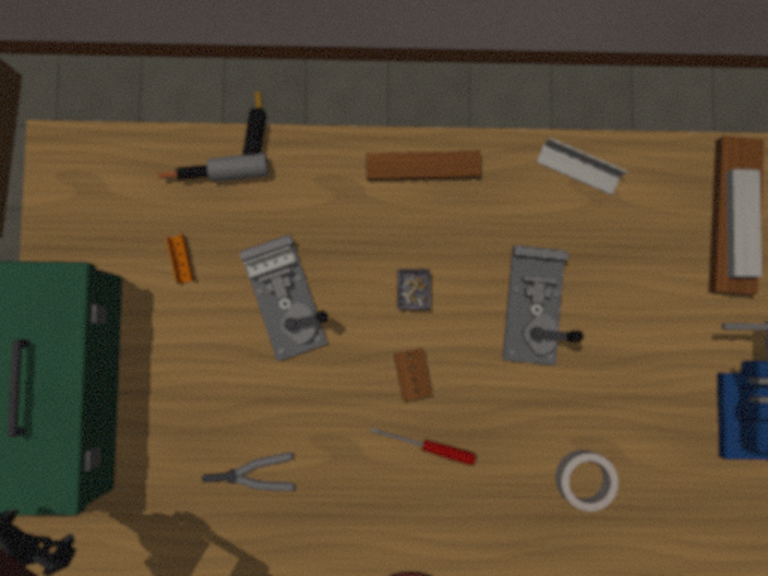

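View pics/scene.png

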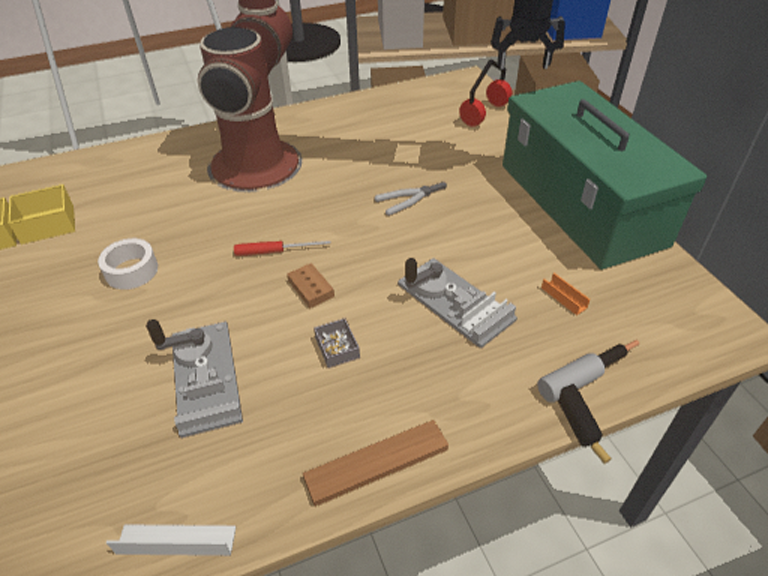

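The top view shows the channel in the left fixture's nest at (272,262), with its knob at (320,317). The right fixture's nest is empty, and its knob is at (574,336). 

Things it could be mistaken for:
- Empty fixture: (535,305)
- Orange channel: (180,258)
- Loose channels: (580,165) and (745,220)

I choose the left fixture and check it with one close crop.

Run:
```python
import pickle,cv2,numpy as np
from h import *
T=pickle.load(open('top.pkl','rb'));S=pickle.load(open('scene.pkl','rb'))
def crop(c,x,y,w,h):
    return cv2.resize(c['img'][y:y+h,x:x+w,::-1],(w*6,h*6),interpolation=cv2.INTER_CUBIC)
a=crop(T,155,152,66,92);b=crop(S,262,168,66,92)   # x6
im=np.clip(np.hstack([a*1.0,b*1.0])*1.3,0,255).astype(np.uint8)
cv2.imwrite('pics/crop.png',im);print(im.shape)
def knob(c,x,y,r):
    g=c['img'].max(2).astype(int);m=np.zeros_like(g,np.uint8)
    m[y-r:y+r,x-r:x+r]=(g[y-r:y+r,x-r:x+r]<45)
    n,l,st,ce=cv2.connectedComponentsWithStats(m)
    return [(st[i].tolist(),ce[i].round(1).tolist()) for i in range(1,n) if st[i][4]>5]
print(knob(T,213,211,12));print(knob(S,274,180,14));print(knob(T,382,224,12))
for p in [(60,390),(100,265),(120,500),(60,270)]: print(p,onz(T,p[0]/1.5,p[1]/1.5,0.15).round(3))
```

```text
(552, 792, 3)
[([210, 208, 8, 8, 44], [213.7, 211.3])]
[]
[([377, 221, 11, 7, 64], [382.2, 224.1])]
(60, 390) [0.441 0.598 0.15 ]
(100, 265) [0.65 0.54 0.15]
(120, 500) [0.262 0.492 0.15 ]
(60, 270) [0.641 0.607 0.15 ]
```

View pics/crop.png

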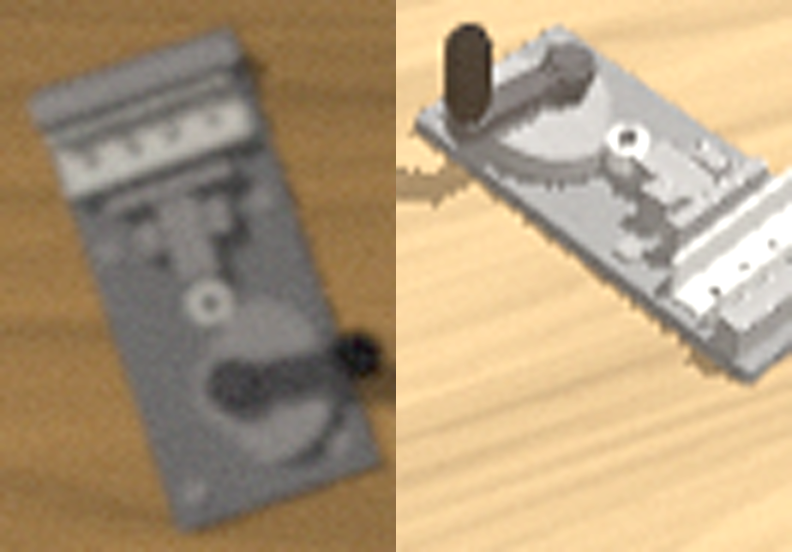

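The crop confirms it. The drilled aluminium channel lies against the fence in this nest, with the hub at crop (237,388), the roller at (209,303), and the knob to the right at (360,357). In the scene half, the hub is at (570,65), the roller at (628,138), and the knob runs from (470,30) to (466,125).

```bash
cat > m.py <<'E'
import pickle
from h import *
T=pickle.load(open('top.pkl','rb'));S=pickle.load(open('scene.pkl','rb'))
tc=lambda u,v:(155+(u-3)/6+.0,152+(v-3)/6)
sc=lambda u,v:(262+(u-396-3)/6,168+(v-3)/6)
def tri(a,b):
    o1,d1=ray(T,*a);o2,d2=ray(S,*b)
    s=np.linalg.lstsq(np.c_[d1,-d2],o2-o1,rcond=None)[0]
    p,q=o1+s[0]*d1,o2+s[1]*d2
    return ((p+q)/2).round(4),round(np.linalg.norm(p-q),4)
print('hub',tri(tc(237,388),sc(570,62)))
print('roller',tri(tc(209,303),sc(628,138)))
print('knob',tri((213.7,211.3),sc(468,76)))
print('hub z56 T,S',onz(T,*tc(237,388),.054).round(4),onz(S,*sc(570,62),.054).round(4))
print('knob z81 T,S',onz(T,213.7,211.3,.085).round(4),onz(S,*sc(468,76),.081).round(4))
for n,p in dict(bl=(183,530),br=(382,462)).items(): print('plate',n,onz(T,*tc(*p),.012).round(4))
for n,p in dict(fl=(30,100),fr=(228,25)).items(): print('fence top, z .04',onz(T,*tc(*p),.037).round(4))
for n,p in dict(cl=(68,195),cr=(258,140),).items(): print('chan',onz(T,*tc(*p),.037).round(4))
o,_=ray(T,0,0);print('cam',o)
E
python3 m.py
```

```text
hub (array([0.5577, 0.2278, 0.0486]), np.float64(0.0018))
roller (array([0.5971, 0.2422, 0.0281]), np.float64(0.0013))
knob (array([0.5702, 0.1709, 0.0721]), np.float64(0.0021))
hub z56 T,S [0.5573 0.2264 0.054 ] [0.563 0.226 0.054]
knob z81 T,S [0.5701 0.1711 0.085 ] [0.5782 0.1661 0.081 ]
plate bl [0.4916 0.2544 0.012 ]
plate br [0.5245 0.1618 0.012 ]
fence top, z .04 [0.6901 0.3268 0.037 ]
fence top, z .04 [0.7266 0.2358 0.037 ]
chan [0.646  0.3081 0.037 ]
chan [0.6729 0.2208 0.037 ]
cam [0.52424964 0.10080692 1.3244978 ]
```

{"api": "servo_tool", "payload": {"increments": [[[8.5,-1.9,-4.5,0,0],[8.5,-3.8,-9,0,0],[8.5,-5.8,-13.5,0,0],[8.5,-10.5,-14.9,0,0],[8.5,-15.2,-16.2,0,0]]]}}

```text
t: 0.6
tool_pos: [0.3202, 0.3653, 0.2498]
tool_rot: [0.622, 3.079, 0.0]
contact_force: [0.7, 1.4, 0.9]
opening: 0.0853
grip_force: 0.0
```

{"api": "servo_tool", "payload": {"increments": [[[8.5,-4.7,-1.3,0,0],[8.5,-9.4,-2.6,0,0],[8.5,-14.1,-3.9,0,0],[8.5,-18.8,-5.2,0.0,0],[8.5,-23.5,-6.5,0,0]]]}}

```text
t: 1.1
tool_pos: [0.5127, 0.2138, 0.2499]
tool_rot: [-0.626, -3.078, -0.0]
contact_force: [1.4, 0.8, -0.2]
opening: 0.0852
grip_force: 0.0
```

{"api": "servo_tool", "payload": {"increments": [[[8.5,-4,-1,2,0],[8.5,-7,-1.8,4,0],[8.5,-7,-1.8,4,0]]]}}

```text
t: 1.4
tool_pos: [0.5692, 0.1686, 0.2058]
tool_rot: [-0.631, -3.071, 0.005]
contact_force: [-0.5, -0.1, 0.2]
opening: 0.0849
grip_force: 0.0
```

Over the knob. Next, a wrist look to refine the position.

Run:
```python
from station import ctrl
import cv2,pickle
from h import *
s=ctrl.get_obs();c=ctrl.get_image('wrist');c['s']=s;pickle.dump(c,open('w.pkl','wb'))
M=np.eye(4);M[:3,:3]=R.from_rotvec(s['tool_rot']).as_matrix();M[:3,3]=s['tool_pos']
C=M@c['mount'];W=np.linalg.inv(C);c['rvec']=cv2.Rodrigues(W[:3,:3])[0];c['tvec']=W[:3,3]
print(s['tool_pos'],C[:3,3])
for n,p in dict(hub=(.558,.2275,.054),knobtop=(.57,.17,.105),knobbot=(.57,.17,.057),tgt=(.614,.248,.105)).items():print(n,proj(c,p)*1.5)
pickle.dump(c,open('w.pkl','wb'))
cv2.imwrite('pics/w.png',cv2.resize(c['img'][:,:,::-1],(768,576)))
```

```text
[0.56919607 0.16855016 0.20577071] [0.49887942 0.20087713 0.32902268]
hub [[464.46055277 215.45715655]]
knobtop [[379.98378275 300.2276743 ]]
knobbot [[380.15073715 273.46947574]]
tgt [[559.04443673 319.04217043]]
```

View pics/w.png

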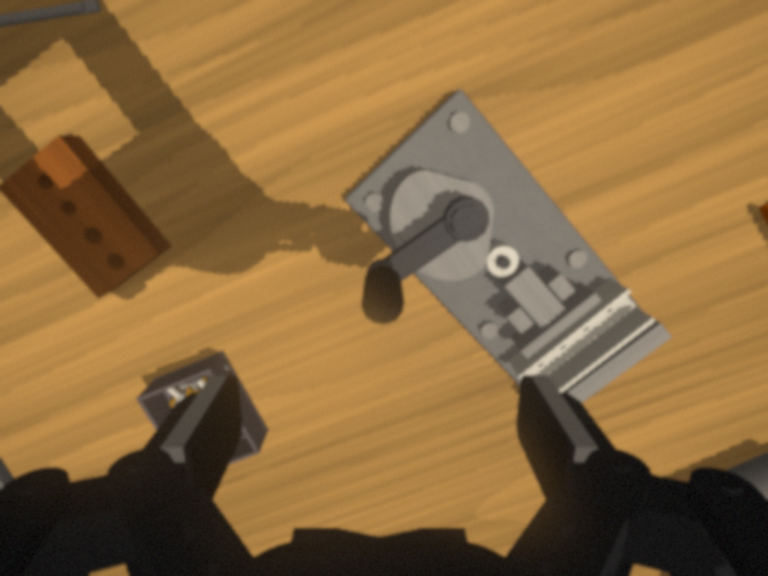

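The wrist view shows the knob top at (383,303) and the hub at (467,215), within 3 px of what I predicted. The plate corners are at (345,197) and (460,92). I'll refine the axis angle from these.

Run:
```python
import pickle
from h import *
c=pickle.load(open('w.pkl','rb'));P=lambda u,v,z:onz(c,u/1.5,v/1.5,z)[:2]
h=P(467,215,.054);r=P(502,261,.03);k=P(383,303,.105)
a=P(345,197,.012);b=P(460,92,.012);e=P(630,290,.012);f=P(518,385,.012)
ang=lambda v:np.degrees(np.arctan2(v[1],v[0]))
print(h,r,k,np.linalg.norm(k-h),ang(r-h),ang(b-a)-90,ang(e-b),ang(f-a),np.linalg.norm(b-a),ang(k-h))
phi=np.radians(20.3)
A=R.from_rotvec(c['s']['tool_rot']).as_matrix()
print('to knob (tool cm)',100*A.T@(np.r_[k,.088]-c['s']['tool_pos']))
for d in range(-99,1,11):
    t=phi+np.radians(d);p=h+.06*np.array([np.cos(t),np.sin(t)]);print(d,(100*(A.T@np.r_[p-k,0])[:2]).round(2))
```

```text
[0.5583235  0.22892281] [0.59999918 0.24182706] [0.5719117  0.17079964] 0.05969037918068269 17.204354170995643 18.41291193721652 21.035311327865575 19.09248906408159 0.09584495953131188 -76.84155021655344
to knob (tool cm) [-0.2235388   0.36556751 11.77455443]
-99 [ 0.14 -0.14]
-88 [-0.74  0.6 ]
-77 [-1.46  1.5 ]
-66 [-2.    2.51]
-55 [-2.34  3.61]
-44 [-2.46  4.75]
-33 [-2.36  5.9 ]
-22 [-2.04  7.01]
-11 [-1.52  8.03]
0 [-0.81  8.94]
```

{"api": "servo_tool", "payload": {"increments": [[[8.5,-0.2,0.3,4,0],[8.5,-0.2,0.3,8,0],[8.5,-0.2,0.3,11,0],[8.5,-0.2,0.3,11.8,0],[8.5,-0.2,0.3,11.8,0]]]}}

```text
t: 1.95
tool_pos: [0.5708, 0.1742, 0.0916]
tool_rot: [-0.623, -3.077, 0.001]
contact_force: [-0.2, 1.1, 0.1]
opening: 0.0848
grip_force: 0.0
```

{"api": "servo_tool", "payload": {"increments": [[[1.5,0,0,0,0],[1.5,0,0,0,0],[1.5,0,0,0,0],[1.5,0,0,0,0],[1.5,0,0,0,0]]], "newtons": 30}}

```text
t: 2.45
tool_pos: [0.5731, 0.1713, 0.0942]
tool_rot: [0.624, 3.076, -0.007]
contact_force: [-1.2, -8.7, 6.1]
opening: 0.0208
grip_force: 29.9
```

{"api": "servo_tool", "payload": {"increments": [[[1.5,-0.5,0.1,0,0],[1.5,-0.9,0.4,0,0],[1.5,-1.3,0.8,0,0],[1.5,-1.6,1.3,0,0],[1.5,-2,1.8,0,0]]]}}

```text
t: 2.95
tool_pos: [0.5965, 0.1838, 0.094]
tool_rot: [-0.625, -3.075, -0.003]
contact_force: [-10.1, 6.0, 10.4]
opening: 0.0204
grip_force: 30.3
```

{"api": "servo_tool", "payload": {"increments": [[[1.5,-0.3,0.6,0,0],[1.5,-0.5,1.3,0,0],[1.5,-0.7,2.0,0,0],[1.5,-0.7,2.7,0,0],[1.5,-0.7,3.4,0,0]]]}}

```text
t: 3.45
tool_pos: [0.614, 0.2121, 0.0939]
tool_rot: [-0.623, -3.07, 0.002]
contact_force: [-17.7, 0.4, 15.1]
opening: 0.0206
grip_force: 30.7
```

{"api": "servo_tool", "payload": {"increments": [[[1.5,0.3,0.7,-0.2,0],[1.5,0.5,1.3,-0.4,0],[1.5,0.8,1.9,-0.4,0],[1.5,1.1,2.5,-0.4,0],[1.5,1.4,3.0,-0.4,0]]]}}

```text
t: 3.95
tool_pos: [0.6138, 0.2426, 0.0943]
tool_rot: [-0.625, -3.073, 0.008]
contact_force: [-4.9, -3.5, -2.8]
opening: 0.021
grip_force: 30.4
```

{"api": "servo_tool", "payload": {"increments": [[[1.5,0.2,0.3,0,0],[1.5,0.5,0.6,0,0],[1.5,0.5,0.6,0,0]]]}}

```text
t: 4.25
tool_pos: [0.6113, 0.2505, 0.0943]
tool_rot: [-0.624, -3.073, 0.007]
contact_force: [-5.7, -2.9, -3.7]
opening: 0.0205
grip_force: 30.4
```

{"api": "servo_tool", "payload": {"increments": [[[5,0,0,0,0],[5,0,0,0,0],[6,0,0,0,0],[6,0,0,0,0]]]}}

```text
t: 4.65
tool_pos: [0.6144, 0.2517, 0.0972]
tool_rot: [0.625, 3.077, 0.001]
contact_force: [-0.4, 0.1, -0.7]
opening: 0.0599
grip_force: 0.0
```

{"api": "servo_tool", "payload": {"increments": [[[6,0,0,-3,0],[6,0,0,-7,0],[6,0,0,-11,0],[6,0,0,-15,0],[6,0,0,-15,0]]]}}

```text
t: 5.15
tool_pos: [0.6172, 0.2526, 0.2558]
tool_rot: [0.623, 3.066, 0.011]
contact_force: [1.3, -0.2, 0.9]
opening: 0.0599
grip_force: 0.0
```

{"api": "servo_tool", "payload": {"increments": [[[6,4,-2,0,0],[6,8,-4,0,0],[6,12,-6,0,0],[6,16,-8,0,0],[6,16,-8,0,0]]]}}

```text
t: 5.65
tool_pos: [0.4305, 0.2399, 0.2444]
tool_rot: [-0.622, -3.077, 0.002]
contact_force: [-0.3, 0.8, 0.1]
opening: 0.0599
grip_force: 0.0
```

Run:
```python
from station import ctrl
import cv2,pickle
from h import *
T=ctrl.get_image('top');S=ctrl.get_image('scene')
pickle.dump(T,open('top2.pkl','wb'));pickle.dump(S,open('scene2.pkl','wb'))
f=lambda c,x,y:cv2.resize(c['img'][y:y+92,x:x+66,::-1],(396,552),interpolation=cv2.INTER_CUBIC)
im=np.clip(np.hstack([f(T,155,152),f(S,272,158)])*1.3,0,255).astype(np.uint8)
cv2.imwrite('pics/end.png',im)
```

```text
(no output)
```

View pics/end.png

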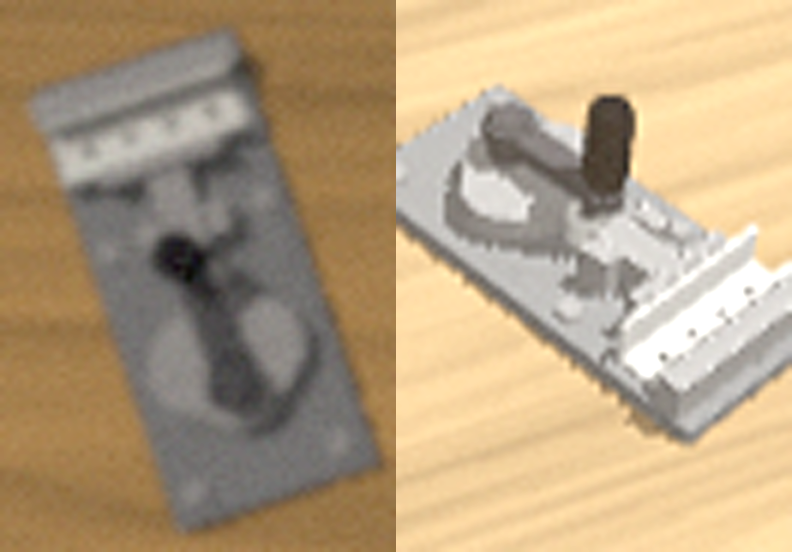

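The arm now points from the hub (235,388) to the knob (182,258), straight along the slide. The channel sits tight against the fence at (150,140), and the gripper is clear. The released knob at about (0.611, 0.250) is roughly 3 mm off the centre line.

```bash
python3 -c "
from station import ctrl
print(ctrl.finish_job())"
```

```text
the job is handed in; nothing more can be done
None
```

I cranked the loaded fixture to mid-dwell: its knob is about 3 mm off the centre line, the channel is closed against the fence, the gripper is clear, and the arm never went near the empty fixture; the job is handed in, but no verdict came back.

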